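Return the misplaced reagents to their colour-coded plates

TASK

The two bottles, the dropper bottle and the jar have been put back on each other's plates. Move them round, parking on the plain spare plate where you need to, until each stands upright in the middle of the plate whose ring has the colour of its cap or lid. Keep them upright on the way and leave the stoppered flask between them where it stands.

Things in the scene. Friction and masses are not known exactly. Their poses are not given: they have to be found in the camera images.
- green_bottle: white plastic bottle with a green screw cap, upright on a plate (not its look-alike off to the right, on no plate); body 62 mm diameter, 141 mm tall in all; cap 40 mm diameter at heights 118 to 140 mm above the underside, below it the shoulder widens to the full body at 99 mm; 0.25 kg, mass varies by a third. Origin at the centre of its underside, z up
- blue_bottle: pale translucent bottle with a blue screw cap, standing upright; body 54 mm diameter, 128 mm tall in all; cap 36 mm diameter at heights 104 to 126 mm above the underside, below it the shoulder widens to the full body at 87 mm; 0.2 kg, mass varies by a third. Origin at the centre of its underside, z up
- orange_dropper: small pale dropper bottle with an orange cap, upright on a plate (not its look-alike off to the right, on no plate); body 28 mm diameter, 80 mm tall in all; cap 22 mm diameter at heights 56 to 78 mm above the underside, the straight body reaches up to 43 mm; 30 g. Origin at the centre of its underside, z up
- white_jar: small screw jar with a white lid, standing upright; body 46 mm diameter, lid 49 mm diameter at heights 38 to 50 mm above the underside, 50 mm tall in all; 60 g. Origin at the centre of its underside, z up
- plate_green: home plate of the green-capped bottle. The plate is a square mid-grey plastic plate 100 x 100 mm, 8 mm thick, fixed to the bench, with a flat printed ring of 70 mm inner and 90 mm outer diameter on its top; origin at the centre of its underside (bench level), z up. Ring colour: green
- plate_blue: home plate of the blue-capped bottle. The plate is a square mid-grey plastic plate 100 x 100 mm, 8 mm thick, fixed to the bench, with a flat printed ring of 70 mm inner and 90 mm outer diameter on its top; origin at the centre of its underside (bench level), z up. Ring colour: blue
- plate_orange: home plate of the orange-capped dropper bottle. The plate is a square mid-grey plastic plate 100 x 100 mm, 8 mm thick, fixed to the bench, with a flat printed ring of 70 mm inner and 90 mm outer diameter on its top; origin at the centre of its underside (bench level), z up. Ring colour: orange
- plate_white: home plate of the white-lidded jar. The plate is a square mid-grey plastic plate 100 x 100 mm, 8 mm thick, fixed to the bench, with a flat printed ring of 70 mm inner and 90 mm outer diameter on its top; origin at the centre of its underside (bench level), z up. Ring colour: white
- plate_spare: spare plate, empty at the start: the same mid-grey plate, 100 x 100 mm, 8 mm thick, but with no ring. Origin at the centre of its underside, z up. Containers may be parked on it on the way
- flask: bystander: conical glass flask with a dark rubber bung, 72 mm diameter at the foot, 101 mm tall, standing loose between the plates. Origin at the centre of its underside, z up
There are look-alikes about, which are no part of the job. What is shaped like the plate_white but brown or yellow is not meant.

How it is judged (in metres and radians):
At the end, for the whole second after the job is handed in: Each of the four containers stands upright (within 0.1 rad) and at rest on the top of the plate of its own colour, its centre within 15 mm of the plate's centre, released; the flask stands upright within 30 mm of where it was (horizontal distance between green_bottle and plate_green below 0.015 m and height (world z) of green_bottle between 0.004 and 0.013 m and angle between each of green_bottle, blue_bottle, orange_dropper, white_jar, flask's own z axis and vertical below 0.1 rad and linear speed of each of green_bottle, blue_bottle, orange_dropper, white_jar below 0.02 m/s and horizontal distance between blue_bottle and plate_blue below 0.015 m and height (world z) of blue_bottle between 0.004 and 0.013 m and horizontal distance between orange_dropper and plate_orange below 0.015 m and height (world z) of orange_dropper between 0.004 and 0.013 m and horizontal distance between white_jar and plate_white below 0.015 m and height (world z) of white_jar between 0.004 and 0.013 m and distance of flask from where it was at the start of the episode below 0.03 m); the robot touches nothing.
It fails at once if the green bottle is tipped by more than about 35 degrees (angle between green_bottle's own z axis and vertical above 0.6 rad).
It fails at once if the blue bottle is tipped by more than about 35 degrees (angle between blue_bottle's own z axis and vertical above 0.6 rad).
It fails at once if the orange dropper is tipped by more than about 35 degrees (angle between orange_dropper's own z axis and vertical above 0.6 rad).
It fails at once if the white jar is tipped by more than about 35 degrees (angle between white_jar's own z axis and vertical above 0.6 rad).
It fails at once if the flask is knocked over or shoved by more than 30 mm (angle between flask's own z axis and vertical above 0.35 rad or distance of flask from where it was at the start of the episode above 0.03 m).
It also fails if it takes over 136 s, if anything falls off the work surface, if the arm or the gripper's body presses on something with over 40 N, if the wrist force passes 120 N, or if a joint passes its speed limit or range.

ROBOT

A 6-joint arm with a two-finger parallel gripper is mounted at the origin on a cart in front of the work surface, level with it; the furniture and walls round the work are solid. World frame = base frame: x ahead of the robot, y to its left, z up, the work surface at z = 0. Lengths are in mm, angles in rad, forces in N, time in s.
With the tool pointing down it reaches from about 275 to 750 mm from the base axis. Payload 10.2 kg.
Tool frame: the origin (TCP) lies at the very end of the fingers, on their centre line; the grasp point (between the pads) lies 19 mm behind it; z points along the fingers, y is the line along which they close (so a half turn about z gives the same grasp; the last joint's range is limited). The gripper opens to 85 mm and grips with 20 to 120 N. Pads are 22 mm wide; open, the fingers measure 114 mm over their backs; the gripper's body (76 mm by 85 mm) begins 54 mm behind the grasp point. The pads swing forward as they close: fully open they stand 13 mm farther back than shut.
Start: joints at [0.885, 0.313, 1.498, -0, 1.331, -0.223], TCP at [234.402, 469.773, 231.294] pointing down, gripper open.
Joint ranges: [-2.94, 2.94], [-0.97, 2.17], [0.19, 2.56], [-1.23, 4.37], [0.02, 3.11], [-2.88, 2.88]. Speed limits (rad/s): [2.39, 2.39, 3.01, 3.14, 3.14, 3.14].

INTERFACE

Orientations are given as a unit quaternion [w, x, y, z].
In Python, from rig import * gives the robot as it stands. The module is installed in compiled form; this text tells all that it offers.
- The arm moves only by the shell command python3 -m crank 'ROWS' [FORCE]. ROWS is JSON, a list that holds one entry, the list of rows, each a list of 7 numbers: the shift along the tool's x, y, z in units of 25 mm (1.0 is 25 mm), then the turn, a rotation vector about the tool's x, y, z in units of 8 degrees (1.0 is 8 degrees), then the finger opening in mm, from 0 to 85.4. A call has exactly 8 rows; each row shifts and turns the commanded pose from where the row before left it, along the tool's axes as they then stand; what a row does not reach is not made up. A row lasts 1/10 s, in which the tool goes at most 50 mm and 8.59 degrees, less where a joint would pass 70% of its speed; a pose out of reach is approached as far as the arm can. A call is refused whole if a number of a shift passes 1 or a number of a turn 1, either way. A call with a gripper value outside its range is refused whole. The fingers move at their own pace and stop on an object; FORCE is the grip in N (left out, the last holds). Time passes only in rows, so rows that do not move let the fingers close, or fill a call up. It gives the time, the measured TCP pose, the force, the opening and the grip force at its end, in the units of the state.
- sense(): the state, without advancing time (a new reading comes with each control period).
- capture(name): name is "scene" or "top"; returns the picture (480x640x3 uint8, blue, green, red); there is no depth.
- camera_model(name): a dict with "fx", "fy", "cx", "cy" (pixels), "world_from_camera" (4x4, takes a point from camera to world coordinates). Camera axes: x right, y up, looking along -z (the intrinsics and any distortion apply to the point x, -y, -z); pixel columns grow to the right and rows downward; lengths in mm; the calibration is good to about 2 mm. A picture is of the moment at which its call begins. camera_model takes no time and is no camera call.
- finish_job(): hands the job in; it is judged then, once.
The state is a dict: "time_s": time; "joints": joint angles; "dq": joint speeds; "tau": joint torques, N m; "eef_pos": TCP position; "ee_rot": TCP orientation; "force": force on the tool from outside, world axes, zero at the start; "wrist_torque": the same for the moment, N m; "grip_width": opening from 0.0 (shut) to 1.0 (fully open); "grip_force": force on a finger pad.
Only numpy, scipy, OpenCV 4.12 (cv2) and the standard library are available. Lean on these libraries where they do the work, as an engineer would, in place of code of your own. Each camera call takes 0.05 s, during which the arm holds its last target. There are 200 camera calls.

## Working session

There is one attempt and no reset: what is moved stays moved. The work goes in short steps, Python scripts to look and compute and a shell command to move; the robot and the scene stay as the last step left them, time stands still between calls to the robot, and variables do not carry over. Pictures are saved under pics/ and viewed, at most 14 in all, crops included, and the job is handed in when it is done.

```bash
mkdir -p pics; python3 - <<'E'
from rig import *
import cv2
s=sense();print(s)
for n in("scene","top"):
    cv2.imwrite(f"pics/{n}0.png",capture(n));print(n,camera_model(n))
E
```

```text
{'time_s': 0.0, 'joints': array([ 8.84610221e-01,  3.13436000e-01,  1.49842466e+00,  1.10422998e-05,
        1.33096083e+00, -2.23412686e-01]), 'dq': array([-3.39709328e-05,  2.96563181e-04,  1.50002608e-03, -1.41234906e-03,
        9.45949318e-04, -1.16055737e-03]), 'tau': array([ 8.77062648e-04, -4.12247729e+01, -2.59762573e+01,  1.16925477e-06,
        3.91535505e-03,  3.70387079e-05]), 'eef_pos': array([234.23344132, 469.57994197, 230.74690302]), 'ee_rot': array([-2.74720921e-04,  2.29328733e-01,  9.73348835e-01, -5.49608085e-04]), 'force': array([0.24592791, 0.47816862, 0.86924624]), 'wrist_torque': array([-0.04934863,  0.03346846,  0.05738966]), 'grip_force': 0.0, 'grip_width': 1.0028829166382338}
scene {'fx': 460.9476405653921, 'fy': 460.9476405653921, 'cx': 329.9024179248385, 'cy': 229.1779461318306, 'world_from_camera': array([[ 8.16991073e-01,  2.98658948e-01, -4.93283305e-01,
         1.62827166e+02],
       [-5.76625108e-01,  4.31116122e-01, -6.94004592e-01,
        -6.70183048e+02],
       [ 5.39170379e-03,  8.51435096e-01,  5.24432271e-01,
         5.61773206e+02],
       [ 0.00000000e+00,  0.00000000e+00,  0.00000000e+00,
         1.00000000e+00]])}
top {'fx': 564.1659638875659, 'fy': 564.1659638875659, 'cx': 309.5395561352247, 'cy': 248.482067149709, 'world_from_camera': array([[ 2.37639203e-02,  9.95873838e-01, -8.75818170e-02,
         5.41249025e+02],
       [-9.99643665e-01,  2.47362310e-02,  1.00330523e-02,
        -6.51853811e+00],
       [ 1.21580983e-02,  8.73121839e-02,  9.96106803e-01,
         1.17248660e+03],
       [ 0.00000000e+00,  0.00000000e+00,  0.00000000e+00,
         1.00000000e+00]])}
```

View pics/scene0.png

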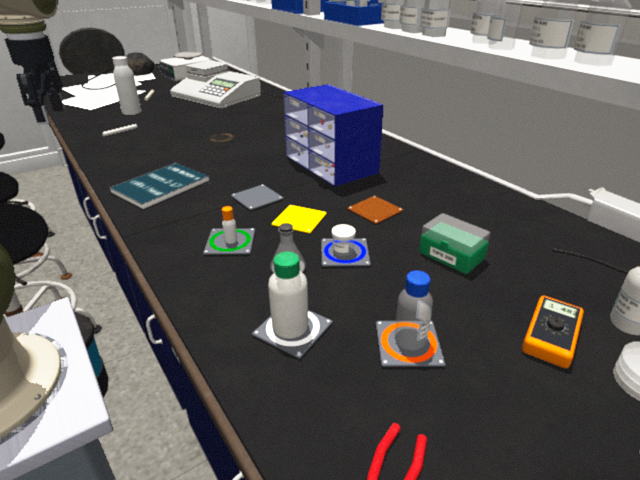

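View pics/top0.png

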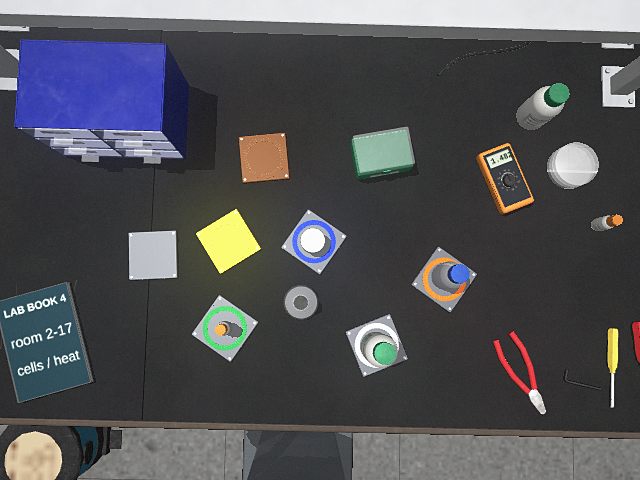

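The scene view shows the green bottle on the white plate, the blue bottle on orange, the dropper on green and the jar on blue. In the top view these sit at about (378,347), (445,280), (225,328) and (314,241). The spare plate is at (153,255) and the flask at (301,302). The plan is five moves: dropper→spare, green→green, jar→white, blue→blue, dropper→orange.

```bash
cat > h.py <<'E'
import cv2, numpy as np
from rig import *
def ray(n,px,z):
    m=camera_model(n);T=m["world_from_camera"];px=np.atleast_2d(px).astype(float)
    d=np.c_[(px[:,0]-m["cx"])/m["fx"],-(px[:,1]-m["cy"])/m["fy"],-np.ones(len(px))]@T[:3,:3].T
    o=T[:3,3];return o+d*((z-o[2])/d[:,2])[:,None]
CAP=dict(green=((60,120,40),(90,255,255),148),blue=((100,120,60),(125,255,255),136),orange=((8,150,100),(20,255,255),88),white=((0,0,200),(180,40,255),58))
def blob(img,lo,hi,near,r):
    m=cv2.inRange(cv2.cvtColor(img,cv2.COLOR_BGR2HSV),np.array(lo),np.array(hi))
    k=np.zeros_like(m);cv2.circle(k,near,r,255,-1);m&=k
    cs,_=cv2.findContours(m,cv2.RETR_EXTERNAL,cv2.CHAIN_APPROX_NONE)
    return max(cs,key=cv2.contourArea)
def cap(n,img,c,near,r=20):
    lo,hi,z=CAP[c];q=blob(img,lo,hi,near,r);p,rad=cv2.minEnclosingCircle(q)
    w=ray(n,q[:,0],z)[:,:2].astype(np.float32);C,R=cv2.minEnclosingCircle(w)
    return np.round(C,1),round(2*R,1),np.round(p,1)
E
python3 - <<'E'
from h import *
img=cv2.imread("pics/top0.png");g=img.max(2)
for n,p in dict(white=(377,346),orange=(445,280),green=(225,328),blue=(314,241),spare=(153,255)).items():
    k=np.zeros_like(g);cv2.circle(k,p,40,255,-1)
    m=((g>70)*255).astype(np.uint8)&k
    yel=cv2.inRange(img,np.array((0,150,150)),np.array((120,255,255)));m&=~yel
    q=max(cv2.findContours(m,cv2.RETR_EXTERNAL,cv2.CHAIN_APPROX_NONE)[0],key=cv2.contourArea)
    print("plate",n,[np.round(v,1) for v in cv2.minAreaRect(ray("top",q[:,0],8)[:,:2].astype(np.float32))])
for c,p,r in(("green",(386,354),18),("blue",(459,274),14),("orange",(221,329),11),("white",(313,240),18)):print(c,cap("top",img,c,p,r))
print("flask",ray("top",(301,302),50))
s=cv2.imread("pics/scene0.png")
for c,p in(("green",(287,265)),("blue",(418,284)),("orange",(227,213)),("white",(344,232))):
    lo,hi,z=CAP[c];q=blob(s,lo,hi,p,20);M=cv2.moments(q);print("scene",c,np.round(ray("scene",(M["m10"]/M["m00"],M["m01"]/M["m00"]),z-(5 if c=="white" else 9)),1))
E
```

```text
plate white [array([ 449.5, -158.9]), array([98.8, 98.5]), np.float64(22.7)]
plate orange [array([ 587.6, -297.2]), array([99.3, 98.9]), np.float64(55.4)]
plate green [array([476.8, 151.8]), array([98.9, 99. ]), np.float64(56.6)]
plate blue [array([658.8, -26.3]), array([99.9, 99.2]), np.float64(56.5)]
plate spare [array([622.7, 305.4]), array([99.1, 98.8]), np.float64(4.3)]
green (array([ 446.9, -154.7]), 41.2, array([383.7, 352.7]))
blue (array([ 592.5, -292.1]), 40.0, array([458.3, 273.5]))
orange (array([478.1, 148.9]), 21.2, array([220.1, 329.3]))
white (array([656.8, -22.8]), 48.7, array([312.3, 239.8]))
flask [[533.14971191  -3.44393453  50.        ]]
scene green [[ 444.6 -157.4  139. ]]
scene blue [[ 591.1 -297.   127. ]]
scene orange [[476.7 148.   79. ]]
scene white [[661.1 -16.9  53. ]]
```

```bash
cat > go.py <<'E'
import sys
from rig import *
import numpy as np
from scipy.spatial.transform import Rotation as R
s=sense();q=s["ee_rot"];r=R.from_quat([q[1],q[2],q[3],q[0]])
t=np.array([float(v) for v in sys.argv[1:4]])
print("units",np.round(r.inv().apply(t-s["eef_pos"])/25,2),"turn",np.round((r.inv()*R.from_quat([0,1,0,0])).as_rotvec(True)/8,2),"t",round(s["time_s"],1))
E
python3 -m crank '[[[0,0,0,0,0,-0.83,85],[0,0,0,0,0,-0.83,85],[0,0,0,0,0,-0.83,85],[0,0,0,0,0,-0.83,85],[-0.8,-1,0,0,0,0,60],[-0.8,-1,0,0,0,0,60],[-0.8,-1,0,0,0,0,60],[-0.8,-1,0,0,0,0,60]]]' 20
python3 go.py 478 149 130
```

```text
time_s: 0.9
eef_pos: [315.0, 368.7, 231.0]
ee_rot: [-0.0, -0.001, 1.0, -0.0]
force: [-0.5, -0.0, 0.2]
grip_width: 0.701
grip_force: 0.0
units [-6.51 -8.79  4.04] turn [-0.   -0.    0.01] t 0.9
```

```bash

python3 -m crank '[[[-0.8,-1,0,0,0,0,60],[-0.8,-1,0.2,0,0,0,60],[-0.8,-1,0.4,0,0,0,60],[-0.8,-1,0.4,0,0,0,60],[-0.8,-1,0.5,0,0,0,50],[-0.8,-1,0.5,0,0,0,50],[-0.8,-1,0.5,0,0,0,50],[-0.8,-1,0.5,0,0,0,50]]]'
python3 -m crank '[[[-0.1,-0.79,0.5,0,0,0,50],[0,0,0.5,0,0,0,50],[0,0,0,0,0,0,50],[0,0,0,0,0,0,50],[0,0,0,0,0,0,50],[0,0,0,0,0,0,50],[0,0,0,0,0,0,50],[0,0,0,0,0,0,50]]]' | head -3
python3 go.py 478 149 61
python3 - <<'E'
from h import *
cv2.imwrite("pics/s1.png",capture("scene")[120:300,100:340].repeat(3,0).repeat(3,1)[:,:720])
E
```

```text
time_s: 1.7
eef_pos: [475.1, 168.8, 155.5]
ee_rot: [-0.0, -0.0, 1.0, -0.0]
force: [0.4, -0.0, 1.5]
grip_width: 0.587
grip_force: 0.0
time_s: 2.5
eef_pos: [477.2, 150.4, 131.5]
ee_rot: [0.0, -0.001, 1.0, 0.0]
units [-0.03 -0.05  2.82] turn [0.   0.   0.01] t 2.5
```

View pics/s1.png

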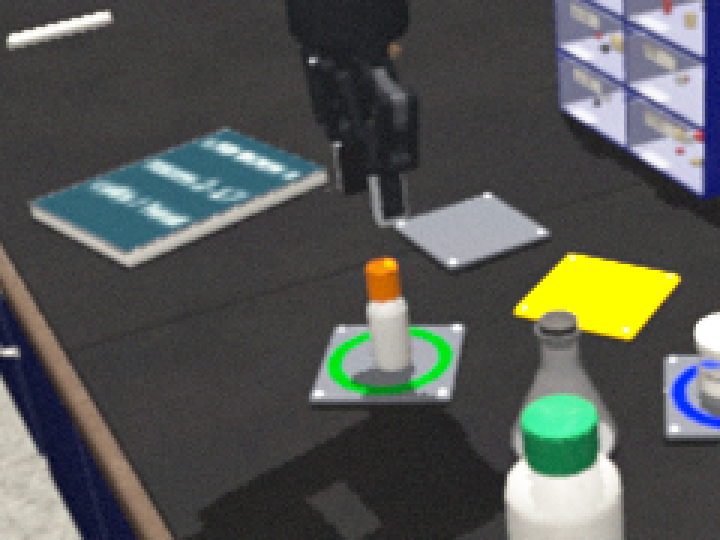

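The dropper (cap at crop (383,280)) stands directly under the open fingers (tips near (350,190) and (390,220)), so the alignment is right. Next I descend, grip and lift.

```bash

python3 -m crank '[[[-0.03,-0.05,0.5,0,0,0,50],[0,0,0.6,0,0,0,50],[0,0,0.6,0,0,0,50],[0,0,0.6,0,0,0,50],[0,0,0.5,0,0,0,50],[0,0,0,0,0,0,50],[0,0,0,0,0,0,35],[0,0,0,0,0,0,15]]]' 20
python3 -m crank '[[[0,0,0,0,0,0,12],[0,0,0,0,0,0,12],[0,0,0,0,0,0,12],[0,0,0,0,0,0,12],[0,0,0,0,0,0,12],[0,0,0,0,0,0,12],[0,0,0,0,0,0,12],[0,0,0,0,0,0,12]]]'
```

```text
time_s: 3.35
eef_pos: [478.3, 149.0, 61.9]
ee_rot: [0.001, -0.0, 1.0, 0.0]
force: [0.6, 0.7, 0.3]
grip_width: 0.256
grip_force: 3.4
time_s: 4.15
eef_pos: [478.3, 149.0, 61.7]
ee_rot: [0.001, -0.0, 1.0, 0.0]
force: [0.2, 0.7, 5.6]
grip_width: 0.243
grip_force: 22.7
```

```bash

python3 -m crank '[[[0,0,-0.2,0,0,0,12],[0,0,-0.5,0,0,0,12],[0,0,-0.5,0,0,0,12],[0,0,-0.5,0,0,0,12],[-0.2,0.2,-0.3,0,0,0,12],[-0.5,0.5,0,0,0,0,12],[-0.7,0.8,0,0,0,0,12],[-0.8,0.9,0,0,0,0,12]]]'
python3 -m crank '[[[-0.8,0.9,0,0,0,0,12],[-0.8,0.9,0,0,0,0,12],[-0.8,0.8,0,0,0,0,12],[-0.6,0.6,0,0,0,0,12],[-0.4,0.4,0,0,0,0,12],[-0.19,0.26,0,0,0,0,12],[0,0,0.4,0,0,0,12],[0,0,0.4,0,0,0,12]]]'
python3 go.py 622.7 305.4 62
```

```text
time_s: 4.95
eef_pos: [533.6, 209.9, 112.0]
ee_rot: [0.0, -0.0, 1.0, 0.0]
force: [0.4, 0.3, -0.6]
grip_width: 0.245
grip_force: 22.3
time_s: 5.75
eef_pos: [622.3, 305.6, 90.4]
ee_rot: [-0.0, -0.0, 1.0, -0.0]
force: [-1.3, -0.6, -1.5]
grip_width: 0.243
grip_force: 22.3
units [-0.02 -0.01  1.14] turn [-0.   -0.    0.01] t 5.8
```

```bash

python3 -m crank '[[[0,0,0.4,0,0,0,12],[0,0,0.4,0,0,0,12],[0,0,0.25,0,0,0,12],[0,0,0.12,0,0,0,12],[0,0,0,0,0,0,12],[0,0,0,0,0,0,12],[0,0,0,0,0,0,20],[0,0,0,0,0,0,30]]]'
python3 -m crank '[[[0,0,0,0,0,0,50],[0,0,0,0,0,0,60],[0,0,0,0,0,0,60],[0,0,-0.5,0,0,0,60],[0,0,-1,0,0,0,60],[0,0,-1,0,0,0,70],[0,0,-1,0,0,0,70],[0,0,-1,0,0,0,70]]]'
python3 go.py 446 -156 190
python3 - <<'E'
from h import *
i=capture("scene");cv2.imwrite("pics/s2.png",i[120:300,100:340].repeat(3,0).repeat(3,1))
E
```

```text
time_s: 6.55
eef_pos: [622.6, 305.6, 62.1]
ee_rot: [0.0, -0.0, 1.0, 0.0]
force: [1.1, 0.6, -0.3]
grip_width: 0.351
grip_force: 0.0
time_s: 7.35
eef_pos: [622.5, 305.6, 176.8]
ee_rot: [0.001, -0.0, 1.0, 0.0]
force: [0.6, -0.1, 0.7]
grip_width: 0.821
grip_force: 0.0
units [  7.08 -18.46  -0.54] turn [0.   0.01 0.01] t 7.3
```

View pics/s2.png

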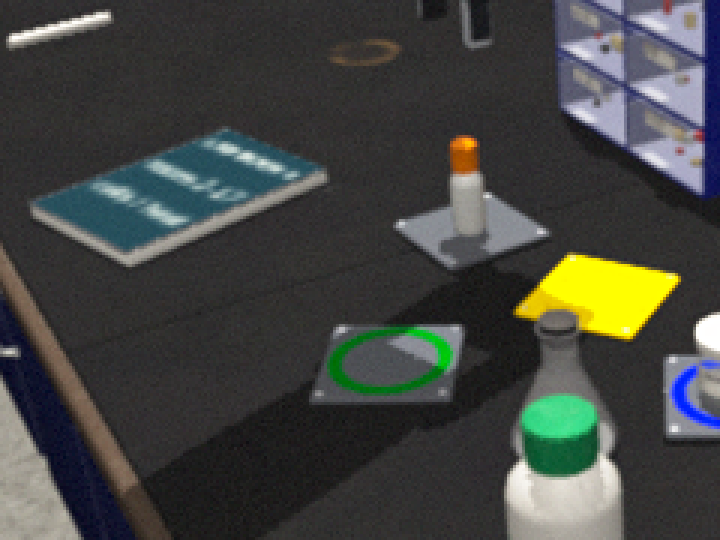

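The dropper now stands centred on the spare plate (crop (468,215)), with the green plate empty. Next is the green bottle.

```bash

python3 -m crank '[[[0,-0.4,-0.4,0,0,0,75],[0.3,-0.9,-0.2,0,0,0,75],[0.4,-1,0,0,0,0,75],[0.4,-1,0,0,0,0,75],[0.4,-1,0,0,0,0,75],[0.4,-1,0,0,0,0,75],[0.4,-1,0,0,0,0,70],[0.4,-1,0,0,0,0,70]]]'
python3 -m crank '[[[0.4,-1,0,0,0,0,70],[0.4,-1,0,0,0,0,70],[0.4,-1,0,0,0,0,70],[0.4,-1,0,0,0,0,70],[0.4,-1,0,0,0,0,70],[0.4,-1,0,0,0,0,70],[0.4,-1,0,0,0,0,70],[0.4,-1,0,0,0,0,70]]]'
python3 -m crank '[[[0.4,-1,0,0,0,0,70],[0.4,-1,0,0,0,0,70],[0.4,-1,0,0,0,0,70],[0.1,-0.2,0,0,0,0,70],[0,0,0,0,0,0,70],[0,0,0,0,0,0,70],[0,0,0,0,0,0,70],[0,0,0,0,0,0,70]]]'
python3 go.py 446 -156 125
```

```text
time_s: 8.2
eef_pos: [554.2, 121.5, 189.5]
ee_rot: [-0.0, -0.0, 1.0, -0.0]
force: [-0.2, -0.5, 0.9]
grip_width: 0.82
grip_force: 0.0
time_s: 9.0
eef_pos: [474.2, -78.3, 189.5]
ee_rot: [-0.0, -0.0, 1.0, 0.0]
force: [0.6, -0.2, -0.5]
grip_width: 0.817
grip_force: 0.0
time_s: 9.8
eef_pos: [443.1, -156.3, 189.5]
ee_rot: [-0.0, -0.001, 1.0, 0.0]
force: [-0.3, 0.1, -0.6]
grip_width: 0.823
grip_force: 0.0
units [-0.12  0.01  2.58] turn [ 0.   -0.    0.01] t 9.8
```

```bash

python3 -m crank '[[[-0.12,0,0.5,0,0,0,70],[0,0,0.6,0,0,0,70],[0,0,0.6,0,0,0,70],[0,0,0.5,0,0,0,70],[0,0,0.38,0,0,0,70],[0,0,0,0,0,0,60],[0,0,0,0,0,0,45],[0,0,0,0,0,0,35]]]' 30
python3 -m crank '[[[0,0,0,0,0,0,30],[0,0,0,0,0,0,30],[0,0,0,0,0,0,30],[0,0,0,0,0,0,30],[0,0,0,0,0,0,30],[0,0,0,0,0,0,30],[0,0,0,0,0,0,30],[0,0,0,0,0,0,30]]]' 40
```

```text
time_s: 10.6
eef_pos: [446.2, -157.0, 125.6]
ee_rot: [0.0, -0.0, 1.0, -0.0]
force: [0.1, -0.4, -1.4]
grip_width: 0.453
grip_force: 30.4
time_s: 11.4
eef_pos: [446.2, -157.1, 125.6]
ee_rot: [0.001, -0.0, 1.0, -0.0]
force: [-0.1, 2.1, 5.8]
grip_width: 0.452
grip_force: 42.5
```

```bash

python3 -m crank '[[[0,0,-0.2,0,0,0,30],[0,0,-0.4,0,0,0,30],[0,0,-0.6,0,0,0,30],[0,0,-0.8,0,0,0,30],[0,0,-0.8,0,0,0,30],[0,0,-0.8,0,0,0,30],[0,0.2,-0.6,0,0,0,30],[-0.02,0.4,0,0,0,0,30]]]'
python3 -m crank '[[[-0.1,0.6,0,0,0,0,30],[-0.1,0.8,0,0,0,0,30],[-0.1,0.8,0,0,0,0,30],[-0.1,0.8,0,0,0,0,30],[-0.1,0.8,0,0,0,0,30],[-0.1,0.8,0,0,0,0,30],[-0.1,0.8,0,0,0,0,30],[-0.1,0.8,0,0,0,0,30]]]'
python3 -m crank '[[[-0.1,0.8,0,0,0,0,30],[-0.1,0.8,0,0,0,0,30],[-0.1,0.8,0,0,0,0,30],[-0.1,0.8,0,0,0,0,30],[0,0.8,0,0,0,0,30],[0,0.7,0,0,0,0,30],[0,0.5,0,0,0,0,30],[0,0.35,0,0,0,0,30]]]'
python3 go.py 476.8 151.8 125.6
```

```text
time_s: 12.2
eef_pos: [446.9, -142.5, 232.1]
ee_rot: [0.002, 0.0, 1.0, -0.001]
force: [-0.2, 0.2, -2.7]
grip_width: 0.452
grip_force: 41.5
time_s: 13.0
eef_pos: [465.7, 14.3, 229.3]
ee_rot: [-0.001, -0.001, 1.0, 0.0]
force: [0.7, -0.3, -3.1]
grip_width: 0.45
grip_force: 41.5
time_s: 13.8
eef_pos: [475.7, 152.6, 229.6]
ee_rot: [-0.0, -0.001, 1.0, -0.0]
force: [-0.2, 0.3, -2.8]
grip_width: 0.451
grip_force: 41.5
units [-0.05 -0.03  4.16] turn [-0.   -0.01  0.01] t 13.8
```

```bash

python3 -m crank '[[[-0.04,0,0.4,0,0,0,30],[0,0,0.7,0,0,0,30],[0,0,0.8,0,0,0,30],[0,0,0.8,0,0,0,30],[0,0,0.6,0,0,0,30],[0,0,0.4,0,0,0,30],[0,0,0.25,0,0,0,30],[0,0,0.15,0,0,0,30]]]'
python3 -m crank '[[[0,0,0.07,0,0,0,30],[0,0,0,0,0,0,30],[0,0,0,0,0,0,30],[0,0,0,0,0,0,40],[0,0,0,0,0,0,45],[0,0,0,0,0,0,55],[0,0,0,0,0,0,65],[0,0,0,0,0,0,70]]]'
python3 -m crank '[[[0,0,0,0,0,0,70],[0,0,-0.4,0,0,0,70],[0,0,-0.8,0,0,0,70],[0,0,-0.8,0,0,0,70],[-0.2,-0.4,-0.8,0,0,0,70],[-1,-0.9,-0.3,0,0,0,70],[-1,-0.9,0,0,0,0,70],[-1,-0.9,0,0,0,0,70]]]'
python3 go.py 658 -22 170
python3 - <<'E'
from h import *
i=capture("scene");cv2.imwrite("pics/s3.png",i[120:300,100:340].repeat(3,0).repeat(3,1))
E
```

```text
time_s: 14.6
eef_pos: [477.2, 151.5, 127.1]
ee_rot: [-0.0, -0.0, 1.0, -0.0]
force: [0.5, -0.1, -2.7]
grip_width: 0.447
grip_force: 41.5
time_s: 15.4
eef_pos: [477.2, 151.7, 125.9]
ee_rot: [0.0, -0.0, 1.0, -0.0]
force: [0.1, -0.8, -0.2]
grip_width: 0.819
grip_force: 0.0
time_s: 16.2
eef_pos: [558.2, 73.4, 204.5]
ee_rot: [0.001, -0.001, 1.0, -0.0]
force: [0.3, 1.0, -1.0]
grip_width: 0.817
grip_force: 0.0
units [-3.99 -3.82  1.39] turn [-0.    0.01  0.01] t 16.2
```

View pics/s3.png

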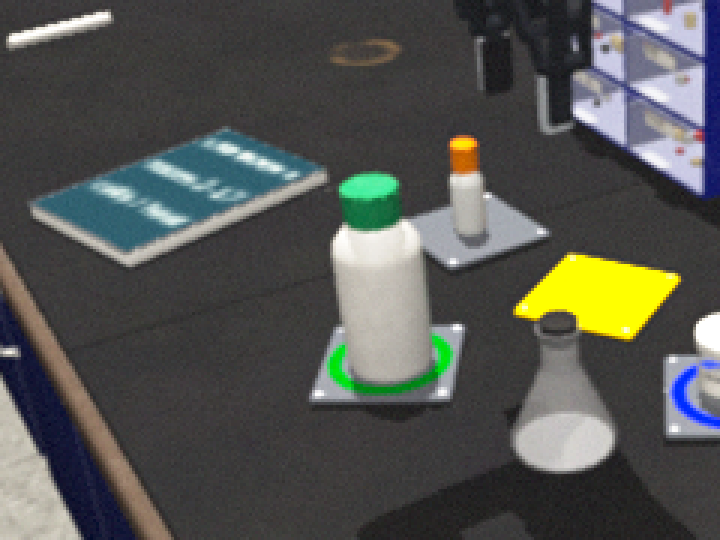

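The green bottle stands upright on the green ring (crop (383,300)) and the flask hasn't moved. Next is the jar.

```bash

python3 -m crank '[[[-1,-0.96,0.3,0,0,0,80],[-1,-0.96,0.6,0,0,0,80],[-1,-0.96,0.8,0,0,0,80],[-0.95,-0.96,0.8,0,0,0,80],[0,0,0.8,0,0,0,80],[0,0,0.5,0,0,0,80],[0,0,0,0,0,0,80],[0,0,0,0,0,0,80]]]'
python3 go.py 657 -22.5 28
```

```text
time_s: 17.05
eef_pos: [656.2, -21.1, 109.6]
ee_rot: [0.001, -0.001, 1.0, -0.0]
force: [0.3, 0.4, 0.5]
grip_width: 0.937
grip_force: 0.0
units [-0.03 -0.05  3.26] turn [-0.    0.01  0.01] t 17.1
```

```bash

python3 -m crank '[[[-0.03,-0.05,0.5,0,0,0,80],[0,0,0.7,0,0,0,80],[0,0,0.7,0,0,0,80],[0,0,0.6,0,0,0,80],[0,0,0.4,0,0,0,80],[0,0,0.2,0,0,0,80],[0,0,0.16,0,0,0,80],[0,0,0,0,0,0,70]]]' 25
python3 -m crank '[[[0,0,0,0,0,0,60],[0,0,0,0,0,0,55],[0,0,0,0,0,0,50],[0,0,0,0,0,0,42],[0,0,0,0,0,0,40],[0,0,0,0,0,0,40],[0,0,0,0,0,0,40],[0,0,0,0,0,0,40]]]'
python3 go.py 449.5 -158.9 28
```

```text
time_s: 17.85
eef_pos: [656.8, -22.9, 26.8]
ee_rot: [0.0, -0.0, 1.0, -0.0]
force: [0.2, 0.3, 0.4]
grip_width: 0.826
grip_force: 0.0
time_s: 18.65
eef_pos: [657.0, -22.8, 27.4]
ee_rot: [0.0, -0.0, 1.0, -0.0]
force: [-1.0, 0.3, 6.0]
grip_width: 0.569
grip_force: 25.7
units [ 8.31 -5.44 -0.03] turn [-0.    0.01  0.01] t 18.6
```

```bash

python3 -m crank '[[[0,0,-0.3,0,0,0,40],[0,0,-0.6,0,0,0,40],[0,0,-0.8,0,0,0,40],[0,0,-0.8,0,0,0,40],[0,0,-0.8,0,0,0,40],[0.2,-0.14,-0.6,0,0,0,40],[0.5,-0.3,-0.3,0,0,0,40],[0.8,-0.5,0,0,0,0,40]]]'
python3 -m crank '[[[0.8,-0.55,0,0,0,0,40],[0.8,-0.55,0,0,0,0,40],[0.8,-0.55,0,0,0,0,40],[0.8,-0.55,0,0,0,0,40],[0.8,-0.55,0,0,0,0,40],[0.8,-0.55,0,0,0,0,40],[0.8,-0.55,0,0,0,0,40],[0.6,-0.4,0,0,0,0,40]]]'
python3 -m crank '[[[0.4,-0.25,0.3,0,0,0,40],[0.21,0,0.6,0,0,0,40],[0,0,0.7,0,0,0,40],[0,0,0.7,0,0,0,40],[0,0,0.7,0,0,0,40],[0,0,0.4,0,0,0,40],[0,0,0.2,0,0,0,40],[0,0,0,0,0,0,40]]]'
python3 go.py 449.5 -158.9 27.4
```

```text
time_s: 19.45
eef_pos: [619.4, -46.7, 133.5]
ee_rot: [0.001, -0.001, 1.0, -0.0]
force: [0.5, -0.1, -1.6]
grip_width: 0.566
grip_force: 25.9
time_s: 20.25
eef_pos: [463.0, -153.5, 132.3]
ee_rot: [0.0, -0.0, 1.0, -0.0]
force: [0.3, 0.3, -0.3]
grip_width: 0.56
grip_force: 25.9
time_s: 21.05
eef_pos: [449.0, -159.0, 41.6]
ee_rot: [-0.0, -0.0, 1.0, 0.0]
force: [0.0, 0.0, 0.2]
grip_width: 0.564
grip_force: 25.9
units [-0.02  0.    0.57] turn [ 0.   -0.    0.01] t 21.1
```

```bash

python3 -m crank '[[[0,0,0.25,0,0,0,40],[0,0,0.2,0,0,0,40],[0,0,0.12,0,0,0,40],[0,0,0,0,0,0,40],[0,0,0,0,0,0,48],[0,0,0,0,0,0,58],[0,0,0,0,0,0,68],[0,0,0,0,0,0,75]]]'
python3 -m crank '[[[0,0,0,0,0,0,78],[0,0,-0.3,0,0,0,78],[0,0,-0.7,0,0,0,78],[0,0,-1,0,0,0,78],[0,0,-1,0,0,0,75],[0,0,-1,0,0,0,75],[0,0,-1,0,0,0,70],[0,0,-1,0,0,0,70]]]'
python3 -m crank '[[[-0.7,-0.7,-0.5,0,0,0,70],[-1,-1,0,0,0,0,70],[-1,-1,0,0,0,0,70],[-1,-0.9,0,0,0,0,70],[-1,-0.9,0,0,0,0,70],[-1,-0.9,0,0,0,0,70],[0,0,0,0,0,0,70],[0,0,0,0,0,0,70]]]'
python3 go.py 592.5 -294 112
python3 - <<'E'
from h import *
i=capture("scene");cv2.imwrite("pics/s4.png",cv2.resize(i[200:400,230:490],None,fx=3,fy=3))
E
```

```text
time_s: 21.85
eef_pos: [449.2, -159.1, 27.6]
ee_rot: [0.0, -0.0, 1.0, -0.0]
force: [-0.3, 0.7, 0.1]
grip_width: 0.877
grip_force: 0.0
time_s: 22.65
eef_pos: [449.0, -159.0, 179.2]
ee_rot: [0.0, -0.0, 1.0, -0.0]
force: [0.2, 0.9, -0.8]
grip_width: 0.819
grip_force: 0.0
time_s: 23.45
eef_pos: [591.6, -293.9, 189.8]
ee_rot: [-0.0, -0.0, 1.0, 0.0]
force: [-0.6, 0.2, 0.2]
grip_width: 0.817
grip_force: 0.0
units [-0.04 -0.01  3.11] turn [ 0.   -0.01  0.  ] t 23.4
```

View pics/s4.png

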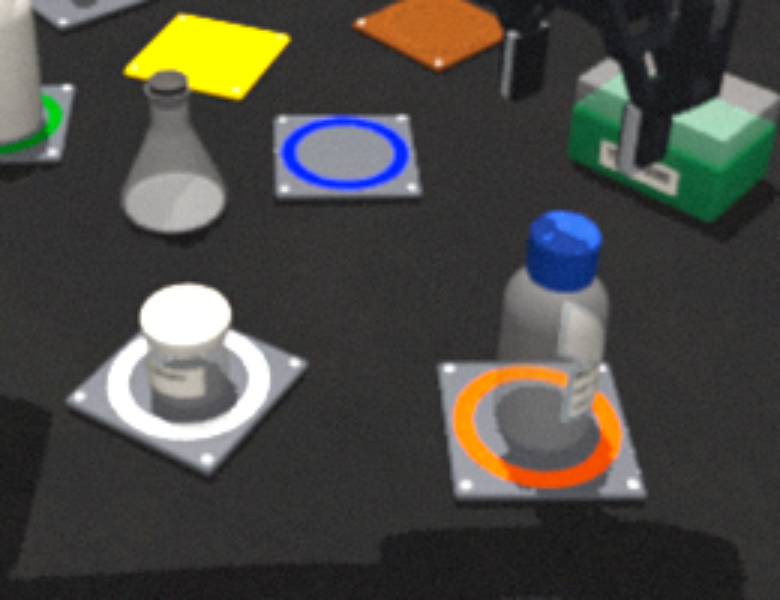

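The jar stands in the middle of the white ring (crop (187,370)), and the gripper is above the blue cap (crop (565,245)). Next is the blue bottle.

```bash

python3 -m crank '[[[-0.04,0,0.5,0,0,0,70],[0,0,0.7,0,0,0,70],[0,0,0.7,0,0,0,70],[0,0,0.6,0,0,0,70],[0,0,0.4,0,0,0,70],[0,0,0.21,0,0,0,70],[0,0,0,0,0,0,60],[0,0,0,0,0,0,45]]]' 30
python3 -m crank '[[[0,0,0,0,0,0,36],[0,0,0,0,0,0,30],[0,0,0,0,0,0,26],[0,0,0,0,0,0,26],[0,0,0,0,0,0,26],[0,0,0,0,0,0,26],[0,0,0,0,0,0,26],[0,0,0,0,0,0,26]]]' 40
python3 go.py 658.8 -26.3 112
```

```text
time_s: 24.3
eef_pos: [592.9, -294.0, 113.0]
ee_rot: [0.0, -0.0, 1.0, -0.0]
force: [0.3, -1.0, 0.8]
grip_width: 0.548
grip_force: 0.0
time_s: 25.1
eef_pos: [593.1, -294.1, 113.3]
ee_rot: [0.001, -0.0, 1.0, -0.0]
force: [0.2, 0.6, 5.4]
grip_width: 0.401
grip_force: 40.7
units [-2.64 10.71  0.05] turn [-0.01  0.01  0.01] t 25.1
```

```bash

python3 -m crank '[[[0,0,-0.2,0,0,0,26],[0,0,-0.5,0,0,0,26],[0,0,-0.7,0,0,0,26],[0,0,-0.6,0,0,0,26],[0,0.2,0,0,0,0,26],[-0.1,0.4,0,0,0,0,26],[-0.14,0.6,0,0,0,0,26],[-0.2,0.8,0,0,0,0,26]]]'
python3 -m crank '[[[-0.2,0.8,0,0,0,0,26],[-0.2,0.8,0,0,0,0,26],[-0.2,0.8,0,0,0,0,26],[-0.2,0.8,0,0,0,0,26],[-0.2,0.8,0,0,0,0,26],[-0.2,0.8,0,0,0,0,26],[-0.2,0.8,0,0,0,0,26],[-0.2,0.8,0,0,0,0,26]]]'
python3 -m crank '[[[-0.2,0.7,0,0,0,0,26],[-0.2,0.6,0,0,0,0,26],[-0.2,0.5,0,0,0,0,26],[0,0.33,0,0,0,0,26],[0,0.2,0.2,0,0,0,26],[0,0,0.4,0,0,0,26],[0,0,0.5,0,0,0,26],[0,0,0.4,0,0,0,26]]]'
python3 go.py 658.8 -26.3 113.3
```

```text
time_s: 25.9
eef_pos: [603.6, -242.5, 161.3]
ee_rot: [-0.001, -0.0, 1.0, 0.001]
force: [0.7, 0.2, -2.8]
grip_width: 0.405
grip_force: 40.2
time_s: 26.7
eef_pos: [643.3, -81.5, 161.4]
ee_rot: [-0.001, -0.001, 1.0, 0.0]
force: [0.0, -0.7, -2.3]
grip_width: 0.402
grip_force: 40.2
time_s: 27.5
eef_pos: [658.0, -26.2, 123.0]
ee_rot: [-0.001, 0.0, 1.0, 0.0]
force: [0.4, -0.8, -4.1]
grip_width: 0.401
grip_force: 40.2
units [-0.03 -0.    0.39] turn [ 0.   -0.01 -0.  ] t 27.5
```

```bash

python3 -m crank '[[[0,0,0.25,0,0,0,26],[0,0,0.15,0,0,0,26],[0,0,0.07,0,0,0,26],[0,0,0,0,0,0,26],[0,0,0,0,0,0,36],[0,0,0,0,0,0,46],[0,0,0,0,0,0,56],[0,0,0,0,0,0,66]]]'
python3 -m crank '[[[0,0,0,0,0,0,70],[0,0,-0.3,0,0,0,70],[0,0,-0.7,0,0,0,70],[0,0,-1,0,0,0,70],[0,0,-0.8,0,0,0,70],[0.1,0.4,-0.2,0,0,0,70],[0.1,0.8,0,0,0,0,60],[0.1,1,0,0,0,0,60]]]'
python3 -m crank '[[[0.1,1,0,0,0,0,60],[0.1,1,0,0,0,0,60],[0.1,1,0,0,0,0,60],[0.1,1,0,0,0,0,60],[0.1,1,0,0,0,0,60],[0.1,1,0,0,0,0,60],[0.1,1,0,0,0,0,60],[0.1,1,0,0,0,0,60]]]'
python3 -m crank '[[[0.1,1,0.3,0,0,0,60],[0.1,1,0.5,0,0,0,60],[0.1,1,0.6,0,0,0,50],[0.05,0.07,0.6,0,0,0,50],[0,0,0.5,0,0,0,50],[0,0,0.2,0,0,0,50],[0,0,0,0,0,0,50],[0,0,0,0,0,0,50]]]'
python3 go.py 622.6 305.6 61.9
python3 - <<'E'
from h import *
i=capture("top");cv2.imwrite("pics/t5.png",i)
E
```

```text
time_s: 28.3
eef_pos: [658.6, -25.7, 113.3]
ee_rot: [0.0, -0.0, 1.0, -0.0]
force: [-0.9, -0.6, 0.2]
grip_width: 0.77
grip_force: 0.0
time_s: 29.1
eef_pos: [650.2, 30.9, 186.9]
ee_rot: [-0.001, -0.0, 1.0, 0.0]
force: [0.5, 1.2, -0.5]
grip_width: 0.703
grip_force: 0.0
time_s: 29.9
eef_pos: [629.3, 231.9, 186.5]
ee_rot: [-0.001, -0.001, 1.0, -0.0]
force: [0.2, 0.3, 0.3]
grip_width: 0.704
grip_force: 0.0
time_s: 30.7
eef_pos: [622.3, 305.8, 121.1]
ee_rot: [0.0, -0.0, 1.0, 0.0]
force: [-0.1, -0.5, 0.6]
grip_width: 0.579
grip_force: 0.0
units [-0.01 -0.01  2.37] turn [0.   0.01 0.  ] t 30.7
```

View pics/t5.png

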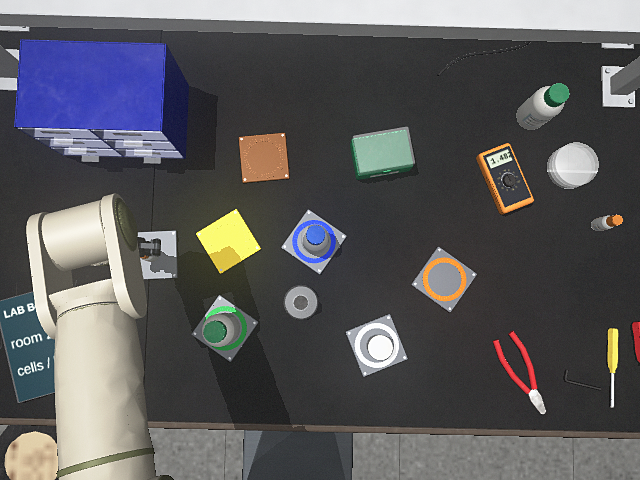

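The top view shows blue (315,241), green (222,328) and the jar (378,346) all upright on their own plates. The flask hasn't moved and the orange plate (445,279) is free. Next I regrip the dropper.

```bash

python3 -m crank '[[[0,0,0.4,0,0,0,50],[0,0,0.6,0,0,0,50],[0,0,0.6,0,0,0,50],[0,0,0.4,0,0,0,50],[0,0,0.25,0,0,0,50],[0,0,0.12,0,0,0,50],[0,0,0,0,0,0,35],[0,0,0,0,0,0,20]]]' 20
python3 -m crank '[[[0,0,0,0,0,0,12],[0,0,0,0,0,0,12],[0,0,0,0,0,0,12],[0,0,0,0,0,0,12],[0,0,0,0,0,0,12],[0,0,0,0,0,0,12],[0,0,0,0,0,0,12],[0,0,0,0,0,0,12]]]'
python3 go.py 587.6 -297.2 61.9
```

```text
time_s: 31.55
eef_pos: [622.3, 306.2, 61.8]
ee_rot: [0.0, -0.0, 1.0, 0.0]
force: [0.3, 0.7, -0.3]
grip_width: 0.253
grip_force: 1.9
time_s: 32.35
eef_pos: [622.3, 306.2, 61.8]
ee_rot: [0.0, -0.0, 1.0, 0.0]
force: [0.3, 0.1, 4.8]
grip_width: 0.247
grip_force: 22.6
units [ 1.410e+00 -2.413e+01 -1.000e-02] turn [0.   0.01 0.01] t 32.4
```

```bash

python3 -m crank '[[[0,0,-0.3,0,0,0,12],[0,0,-0.6,0,0,0,12],[0,0,-0.8,0,0,0,12],[0,0,-0.9,0,0,0,12],[0,-0.2,-0.9,0,0,0,12],[0,-0.4,-0.9,0,0,0,12],[0,-0.6,-0.8,0,0,0,12],[0,-0.8,-0.8,0,0,0,12]]]'
python3 -m crank '[[[0.1,-0.9,0,0,0,0,12],[0.1,-0.9,0,0,0,0,12],[0.1,-0.9,0,0,0,0,12],[0.1,-0.9,0,0,0,0,12],[0.1,-0.9,0,0,0,0,12],[0.1,-0.9,0,0,0,0,12],[0.1,-0.9,0,0,0,0,12],[0.1,-0.9,0,0,0,0,12]]]'
python3 -m crank '[[[0.1,-0.9,0,0,0,0,12],[0.1,-0.9,0,0,0,0,12],[0.1,-0.9,0,0,0,0,12],[0.1,-0.9,0,0,0,0,12],[0.1,-0.9,0,0,0,0,12],[0.1,-0.9,0,0,0,0,12],[0,-0.9,0,0,0,0,12],[0,-0.9,0,0,0,0,12]]]'
python3 -m crank '[[[0,-0.9,0,0,0,0,12],[0,-0.9,0,0,0,0,12],[0,-0.9,0,0,0,0,12],[0,-0.9,0,0,0,0,12],[0,-0.9,0,0,0,0,12],[0,-0.8,0,0,0,0,12],[0,-0.6,0,0,0,0,12],[0,-0.4,0,0,0,0,12]]]'
python3 go.py 587.6 -297.2 61.9
```

```text
time_s: 33.15
eef_pos: [621.7, 256.0, 213.0]
ee_rot: [0.0, -0.001, 1.0, 0.0]
force: [0.3, -0.3, -1.0]
grip_width: 0.248
grip_force: 22.1
time_s: 33.95
eef_pos: [601.9, 75.1, 212.3]
ee_rot: [0.0, -0.0, 1.0, -0.0]
force: [0.7, -0.1, -0.9]
grip_width: 0.244
grip_force: 22.1
time_s: 34.75
eef_pos: [587.1, -104.9, 212.3]
ee_rot: [0.0, -0.0, 1.0, -0.0]
force: [0.7, 0.5, -0.2]
grip_width: 0.244
grip_force: 22.1
time_s: 35.55
eef_pos: [587.4, -262.5, 211.5]
ee_rot: [0.0, -0.0, 1.0, -0.0]
force: [-0.4, 0.1, -0.3]
grip_width: 0.246
grip_force: 22.1
units [-0.01 -1.39  5.98] turn [-0.  0.  0.] t 35.5
```

```bash

python3 -m crank '[[[0,-0.6,0.1,0,0,0,12],[0,-0.5,0.3,0,0,0,12],[0,-0.29,0.6,0,0,0,12],[0,0,0.8,0,0,0,12],[0,0,0.9,0,0,0,12],[0,0,0.9,0,0,0,12],[0,0,0.8,0,0,0,12],[0,0,0.6,0,0,0,12]]]'
python3 -m crank '[[[0,0,0.4,0,0,0,12],[0,0,0.3,0,0,0,12],[0,0,0.2,0,0,0,12],[0,0,0.07,0,0,0,12],[0,0,0,0,0,0,12],[0,0,0,0,0,0,12],[0,0,0,0,0,0,20],[0,0,0,0,0,0,30]]]'
python3 -m crank '[[[0,0,0,0,0,0,40],[0,0,0,0,0,0,50],[0,0,-0.4,0,0,0,60],[0,0,-0.8,0,0,0,60],[0,0,-1,0,0,0,60],[0,0,-1,0,0,0,60],[0,0,-1,0,0,0,60],[0,0,-1,0,0,0,60]]]'
python3 -m crank '[[[0.6,0,-0.6,0,0,0,60],[1,0,0,0,0,0,60],[1,0,0,0,0,0,60],[1,0,0,0,0,0,60],[1,0,0,0,0,0,60],[1,0,0,0,0,0,60],[1,0,0,0,0,0,60],[0,0,0,0,0,0,60]]]'
python3 - <<'E'
from h import *
i=capture("top");cv2.imwrite("pics/t6.png",i[180:400,170:500].repeat(2,0).repeat(2,1));s=capture("scene");cv2.imwrite("pics/s6.png",s)
for c,p,r in(("green",(219,328),18),("blue",(316,236),14),("orange",(448,279),9),("white",(379,346),18)):print(c,cap("top",i,c,p,r))
E
```

```text
time_s: 36.35
eef_pos: [586.8, -295.6, 83.6]
ee_rot: [-0.001, -0.0, 1.0, 0.001]
force: [0.1, -0.4, 1.0]
grip_width: 0.243
grip_force: 22.1
time_s: 37.15
eef_pos: [587.6, -296.3, 62.4]
ee_rot: [0.0, -0.0, 1.0, -0.0]
force: [-1.0, 0.0, 0.1]
grip_width: 0.349
grip_force: 0.0
time_s: 37.95
eef_pos: [587.4, -296.2, 194.0]
ee_rot: [0.0, -0.0, 1.0, -0.0]
force: [0.5, -0.4, 0.2]
grip_width: 0.706
grip_force: 0.0
time_s: 38.75
eef_pos: [420.8, -296.4, 208.1]
ee_rot: [0.0, 0.0, 1.0, -0.0]
force: [0.1, -0.2, 0.4]
grip_width: 0.702
grip_force: 0.0
green (array([478.3, 150.3]), 41.4, array([214.5, 331. ]))
blue (array([661.9, -31.6]), 46.5, array([317.8, 232.8]))
orange (array([ 585.9, -292.2]), 22.6, array([451.4, 278.3]))
white (array([ 451. , -158.6]), 69.7, array([379.2, 346.1]))
```

View pics/t6.png

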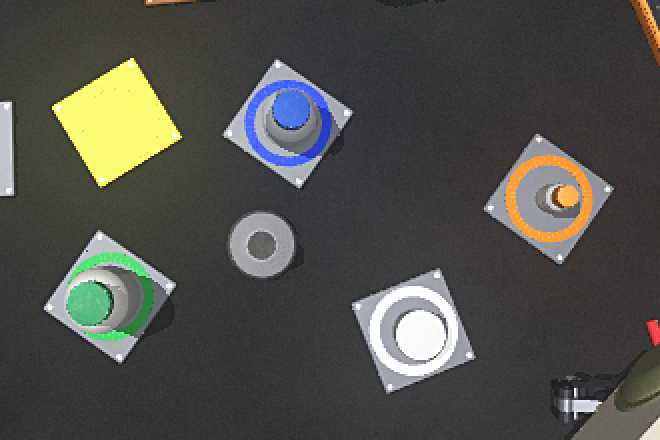

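View pics/s6.png

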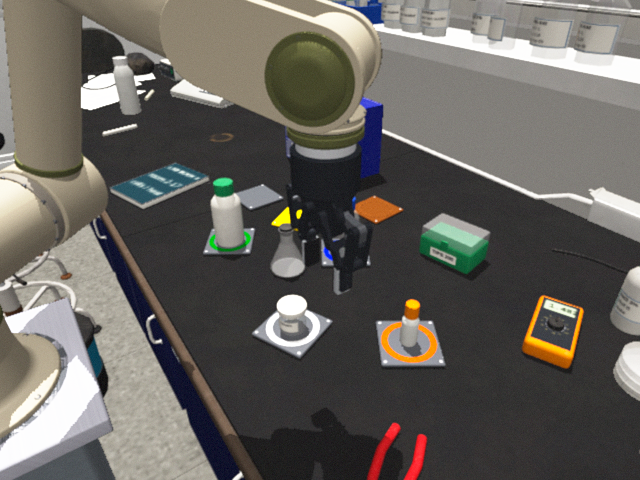

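All four containers stand upright inside their own rings, the flask is where it was, and the gripper is clear of everything. In the top crop, blue is at (292,108), the orange dropper at (565,196), green at (92,302) and the jar at (420,335). Handing in.

```bash
python3 -c "
from rig import *
print(finish_job())"
```

```text
the job is handed in; nothing more can be done
None
```

I handed the job in after about 39 s of the 136 s allowed: in the last pictures the green bottle, blue bottle, dropper and jar each stood upright near the middle of their own plate, and the flask was where it started (no verdict was returned).

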